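Fit the handwheel and set the spray valve two turns open

ROBOT

A 6-joint arm with a two-finger parallel gripper is mounted at the origin on a cart in front of the work surface, level with it; the furniture and walls round the work are solid. World frame = base frame: x ahead of the robot, y to its left, z up, the work surface at z = 0. Lengths are in mm, angles in rad, forces in N, time in s.
With the tool pointing down it reaches from about 250 to 850 mm from the base axis. Payload 12.5 kg.
Tool frame: the origin (TCP) lies at the very end of the fingers, on their centre line; the grasp point (between the pads) lies robot.pinch_z behind it (robot.pinch_z is the distance from the TCP to the grasp point, in mm); x points along the fingers, z is the direction in which the jaws open and shut, and the axes are right-handed (so a half turn about x gives the same grasp; the last joint's range is limited). The gripper opens to 93 mm and grips with 3 to 60 N. Pads are 15 mm wide; open, the fingers measure 128 mm over their backs; the gripper's body (75 mm by 188 mm) begins 65 mm behind the grasp point.
Start: joints at [1.076, 0.351, 1.652, -0, 1.139, -0.085], TCP at [219.102, 504.459, 191.733] pointing down, gripper open.
Joint ranges: [-2.75, 2.75], [-0.79, 2.1], [0.01, 2.65], [-1.57, 4.71], [0.07, 3.14], [-2.87, 2.87]. Speed limits (rad/s): [2.22, 2.22, 2.79, 3.14, 3.14, 3.14].

INTERFACE

Orientations are given as a rotation vector (axis times angle).
In Python, from bench import robot gives the robot as it stands. Calls block until the motion is done:
- robot.reach(position, orientation): joint-space move of the TCP to a pose.
- robot.movel(position, feed=150, orientation=None, guard=None): straight line of the TCP; orientation=None keeps the orientation; feed is the mean speed in mm/s. With guard (N) it stops when the force on the tool has changed by that much, and returns True; else False.
- robot.move_joints(angles): joint-space move.
- robot.move_gripper(opening, force=None): finger opening in mm; force is the grip in N (None keeps the last); returns when the fingers have stopped.
- robot.dwell(seconds).
- robot.ik(position, orientation): joint angles nearest the present ones, or None.
- robot.observe(): the state.
- robot.read_camera(name): name is "scene" or "top" or "wrist"; returns the picture (420x560x3 uint8, red, green, blue); there is no depth.
- robot.camera_info(name): a dict with "vertical_fov" (degrees; the focal length in pixels is half the picture's height over the tangent of half this angle, whatever the lens; pixels are square), "cx", "cy" (the principal point, pixels), "world_from_camera" (4x4, takes a point from camera to world coordinates); the wrist camera has in their place "hand_eye" (4x4, takes a point from camera to tool coordinates, whose origin is the TCP and whose axes are the tool frame's). Camera axes: x right, y down, z forward; pixel columns grow to the right and rows downward; lengths in mm; the calibration is good to about 2 mm. The wrist camera is an equidistant fisheye: a pixel r from the principal point sees the ray r / f radians off the axis. A picture is of the moment at which its call begins: read the wrist's pose just before it. camera_info takes no time and is no camera call.
A pose or a line that the arm cannot do raises robot.MotionError and nothing moves.
- robot.sign_off(): hands the job in, once; it reports no verdict.
Trained networks look in the newest picture that a camera, given by its name, has taken for a name from the list of things; names that differ only in an ending like _2 or _b are one class to them, and where a whole thing is asked for, a point or a joint stands for the part that bears it (a point fixed in the world has none). Each returns a list of dicts, best first, with "score" (0 to 1); they miss things now and then, are a little off and sometimes report something else, mostly with a low value. They report only what shows in the picture. A call takes as long as a camera call. They do not tell look-alikes from the thing itself.
- robot.masks_of(camera, query): "pixels" (420x560 bool, what is visible of it) and "extent" ([centre column, centre row, width, height] in pixels, round what is visible of it).
The state is a dict: "time": time; "qpos": joint angles; "dq": joint speeds; "joint_torque": joint torques, N m; "ee_pos": TCP position; "eef_rot": TCP orientation; "ft_force": force on the tool from outside, world axes, zero at the start; "moment": the same for the moment, N m; "opening": finger opening in mm.
Only numpy, scipy, OpenCV 4.12 (cv2) and the standard library are available. Lean on these libraries where they do the work, as an engineer would, in place of code of your own. Each camera call takes 0.05 s, during which the arm holds its last target.

TASK

Fit the loose red handwheel, bore down, onto the square stem of the brass valve so that it sits fully home. Then take it by its black spinning handle, turn the valve clockwise until it is shut on its stop, open it again by exactly two full turns anticlockwise, and finish still gripping the black handle so that the setting is held. Leave the tin, the round brush and the marker where they are.

Things in the scene. Friction and masses are not known exactly. Their poses are not given: they have to be found in the camera images.
- valve: Fixed brass globe valve on a steel base plate 85 x 160 x 8 mm, brass pipe along its y axis with hexagon ends, none of it over 62 mm high. Origin: centre of the plate's underside, on the vertical axis of the stem. Hexagon bonnet 48 mm across corners up to 76 mm, then a gland 28 mm across; stem above that.
- valve_stem (a joint): Turn of the valve stem in rad. 0 = shut, on its hard stop; it grows as the stem turns anticlockwise seen from above (opening); 12.57 is two full turns open. Turning it takes about 0.12 N m; it stays where it is left. It starts between 1.0 and 3.5 rad open.
- stem_seat (a point): Centre of the top of the round collar (38 mm across) on the stem, 100 mm above the bench, turning with the stem: the hub of the wheel sits here. z up; x and y are normal to the flats of the steel square stem, which is 16 x 16 mm and stands 37 mm above this point, its top 6 mm tapered to 10.5 mm square.
- handwheel: Loose red handwheel, 0.35 kg, lying flat, bore upright. Origin: centre of the hub's underside, z up. Hub 30 x 30 x 54 mm (its faces normal to x and y), with a 17.5 mm square through bore parallel to its faces, so it fits the stem in four ways with about 0.1 rad of play either way. Round rim of 70 mm radius and four spokes, along x and y, made of 14 and 10 mm bar, lie 5 to 19 mm above the underside. The black handle stands on the rim at +x.
- spin_handle: Black plastic handle on the rim of the wheel, a round upright sleeve 18 mm in diameter and 50 mm tall that spins freely about its own vertical axis, so that it may be gripped while the wheel is cranked round. Origin: centre of its lower end, 70 mm from the wheel's axis (wheel +x), 21 mm above the hub's underside.
- handle_mid (a point): Centre of the black handle, 25 mm above its lower end and 46 mm above the hub's underside.
- tin: Lidded aluminium sample tin, 67 mm across, 44 mm tall. Origin: centre of its underside. A bystander.
- brush: Round wooden brush lying on the bench, 31 x 175 x 31 mm, long axis its y. Origin: centre of its underside. A bystander.
- red_marker: White marker with a red cap lying on the bench, 18 x 137 x 19 mm, long axis its y. Origin: centre of its underside. A bystander.
Things that resemble listed ones, but are neither listed nor needed, are in the scene too. There is more than one size of the valve; the one meant has the size given above.

How it is judged (in metres and radians):
On the way, in this order (a step that is already met when the one before it is completed fails the run):
1. the handwheel sits fully home on the square stem (horizontal distance between handwheel and stem_seat below 0.004 m and z of handwheel in the frame of stem_seat between -0.005 and 0.005 m and angle between the z axis of handwheel and the z axis of stem_seat, either way round below 0.1 rad), for 0.2 s.
2. the valve is shut on its stop with the wheel on the stem (all of step 1 and value of joint valve_stem below 0.1 rad), for 0.1 s.
At the end, for the whole second after the job is handed in: The stem is two turns open from its stop (12.57 rad, within 0.35 rad or 20 degrees) and still; the wheel sits home on the collar (within 4 mm of the axis, 5 mm in height, upright within 0.1 rad); the fingers still grip the black handle (over 3 N, grasp point within 35 mm of the handle's centre) (all of step 1 and value of joint valve_stem between 12.216 and 12.916 rad and velocity of joint valve_stem between -0.1 and 0.1 rad/s and contact force between the fingers and spin_handle above 3 N and distance between the grasp point and handle_mid below 0.035 m); the arm keeps its last pose, push and grip.
It fails at once if the aluminium tin is moved more than 3 cm (distance of tin from where it was at the start of the episode above 0.03 m).
It fails at once if the round brush is moved more than 3 cm (distance of brush from where it was at the start of the episode above 0.03 m).
It fails at once if the marker is moved more than 3 cm (distance of red_marker from where it was at the start of the episode above 0.03 m).
It also fails if it takes over 72 s, if anything falls off the work surface, if the arm or the gripper's body presses on something with over 40 N, if the wrist force passes 120 N, or if a joint passes its speed limit or range.

## Working session

There is one attempt and no reset: what is moved stays moved. The work goes in short steps, each a Python script; the robot and the scene stay as the last script left them, time stands still between calls to the robot, and variables do not carry over. Pictures are saved under pics/ and viewed, and the job is handed in when it is done.

```bash
ls; mkdir -p pics
cat > h.py <<'E'
import numpy as np, cv2
from scipy.spatial.transform import Rotation as R
from bench import robot
def snap(c,fn):
    im=robot.read_camera(c); cv2.imwrite('pics/'+fn,im[:,:,::-1]); return im
E
python3 - <<'E'
from h import *
for c in ['scene','top','wrist']:
    snap(c,c+'0.png'); i=robot.camera_info(c); print(c,{k:(np.round(v,3).tolist() if not isinstance(v,str) else v) for k,v in i.items()})
print(robot.pinch_z, robot.observe())
E
```

```text
pics
scene {'vertical_fov': 50.19, 'cx': 283.119, 'cy': 209.939, 'world_from_camera': [[0.857, -0.26, 0.444, 171.819], [-0.515, -0.408, 0.754, -774.009], [-0.015, -0.875, -0.483, 483.065], [0.0, 0.0, 0.0, 1.0]]}
top {'vertical_fov': 52.868, 'cx': 278.262, 'cy': 205.15, 'world_from_camera': [[0.017, -0.996, 0.092, 471.13], [-1.0, -0.016, 0.012, -133.585], [-0.01, -0.092, -0.996, 1033.414], [0.0, 0.0, 0.0, 1.0]]}
wrist {'vertical_fov': 65.706, 'cx': 278.442, 'cy': 213.589, 'hand_eye': [[-0.0, -0.278, 0.961, -192.572], [0.001, -0.961, -0.278, 78.079], [1.0, 0.0, 0.0, -1.069], [0.0, 0.0, 0.0, 1.0]]}
18.8 {'time': 0.15, 'qpos': array([ 1.07636963e+00,  3.51084836e-01,  1.65224650e+00, -7.99885056e-06,
        1.13912990e+00, -8.46025736e-02]), 'dq': array([ 0.00079702, -0.000475  , -0.00159409,  0.00118475, -0.00067973,
       -0.00141581]), 'joint_torque': array([-1.36727967e-04, -4.97466266e+01, -2.85339278e+01,  6.98460708e-02,
        2.46784202e-02, -7.43212536e-05]), 'ee_pos': array([218.99155552, 504.21381727, 191.35187684]), 'eef_rot': array([-0.90269015,  1.37643281,  0.90199967]), 'ft_force': array([ 0.6640702 , -0.33982058, -0.05508359]), 'moment': array([-0.00419378, -0.00402496, -0.02754225]), 'opening': 93.04346164469452}
```

View pics/scene0.png

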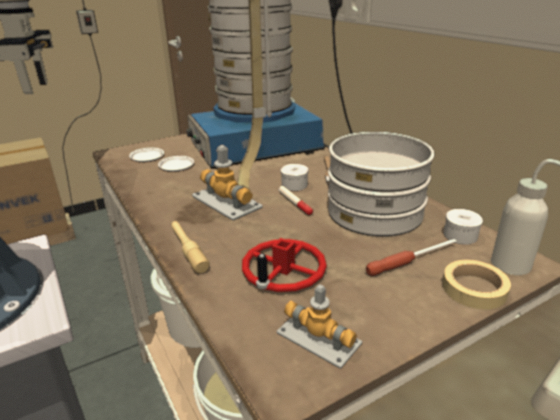

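View pics/top0.png

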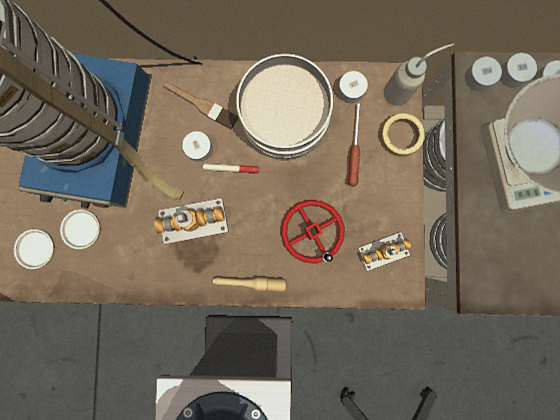

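Run:
```python
from h import *
for c in ['top','scene']:
  robot.read_camera(c)
  for q in ['valve','stem_seat','handwheel','spin_handle','tin','brush','red_marker']:
    for d in robot.masks_of(c,q): print(c,q,round(d['score'],2),np.round(d['extent'],1).tolist(),int(d['pixels'].sum()))
```

```text
top valve 0.91 [191.2, 220.8, 71.3, 47.6] 2349
top valve 0.75 [383.8, 251.8, 47.5, 36.9] 1112
top stem_seat 0.69 [184.7, 220.1, 12.6, 14.4] 213
top stem_seat 0.44 [391.0, 254.0, 11.7, 16.3] 128
top handwheel 0.7 [314.1, 230.6, 63.9, 57.8] 1563
top spin_handle 0.4 [328.5, 259.1, 7.4, 5.5] 55
top spin_handle 0.35 [185.4, 220.6, 17.6, 16.4] 232
top tin 0.66 [198.1, 149.2, 27.6, 27.1] 632
top brush 0.62 [249.8, 285.1, 79.1, 14.4] 699
top red_marker 0.93 [231.3, 170.9, 55.8, 11.0] 374
scene valve 0.85 [320.8, 325.0, 85.6, 80.4] 3297
scene valve 0.81 [227.9, 182.7, 72.2, 83.0] 2374
scene stem_seat 0.58 [321.2, 296.6, 15.7, 23.5] 362
scene stem_seat 0.55 [223.8, 157.7, 18.2, 19.5] 234
scene handwheel 0.73 [282.4, 263.1, 82.2, 53.3] 2776
scene handwheel 0.47 [190.5, 245.0, 42.4, 54.3] 797
scene spin_handle 0.76 [264.6, 265.6, 10.1, 34.9] 306
scene spin_handle 0.67 [293.9, 178.2, 29.8, 26.7] 648
scene tin 0.72 [295.0, 178.4, 25.8, 27.9] 618
scene brush 0.84 [190.1, 246.1, 42.0, 56.1] 755
scene red_marker 0.75 [295.4, 200.2, 30.2, 30.2] 277
```

Valve candidates in the top view: the large one at (190,220), whose plate is about 68 px or roughly 160 mm long, and a small look-alike at (384,252), about 48 px or roughly 115 mm. The large one matches. The only handwheel is the red one at (313,231), with its black handle at (328,258). The tin is at (198,149); (353,86) is a look-alike. The brush is at (250,285) and the marker at (231,170). A brown strap or stick ends near the valve at (180,195), so I need to locate it.

```bash
cat >> h.py <<'E'
def ray(c,u,v):
    i=robot.camera_info(c); f=210/np.tan(np.radians(i['vertical_fov'])/2)
    T=np.array(i['world_from_camera']); d=T[:3,:3]@np.array([(u-i['cx'])/f,(v-i['cy'])/f,1]); return T[:3,3],d/np.linalg.norm(d)
def atz(c,u,v,z):
    o,d=ray(c,u,v); return o+d*(z-o[2])/d[2]
def tri(a,b):
    A=np.zeros((3,3));B=np.zeros(3)
    for o,d in (a,b):
        P=np.eye(3)-np.outer(d,d);A+=P;B+=P@o
    x=np.linalg.solve(A,B); return x,[np.linalg.norm((np.eye(3)-np.outer(d,d))@(x-o)) for o,d in (a,b)]
E
python3 - <<'E'
from h import *
print('stem top', tri(ray('top',185,220),ray('scene',223,151)), atz('top',185,218,137))
print('hub', tri(ray('top',313,230),ray('scene',284,243)), 'handle',tri(ray('top',328,258),ray('scene',262,256)))
for n,u,v in [('tin',198,149),('brush',250,285),('mark',231,170),('wheel',314,231),('strapend',175,193),('smallv',390,252)]: print(n,atz('top',u,v,20).round())
# strap line
def plane(c,a,b):
    o,d=ray(c,*a);_,e=ray(c,*b);n=np.cross(d,e);n/=np.linalg.norm(n);return n,n@o
n1,c1=plane('top',(178,192),(60,75));n2,c2=plane('scene',(244,180),(256,60))
for z in (0,100,200,300,400,500):
    print(z,np.linalg.solve([n1,n2,[0,0,1]],[c1,c2,z]).round())
im=cv2.imread('pics/top0.png');s=cv2.imread('pics/scene0.png')
a=cv2.resize(im[180:270,140:260],None,fx=4,fy=4,interpolation=3);b=cv2.resize(s[130:230,180:280],None,fx=3.6,fy=3.6,interpolation=3)
o=np.zeros((720,480,3),np.uint8);o[:360,:480]=a;o[360:,:360]=b;cv2.imwrite('pics/crop1.png',cv2.resize(o,(400,600)))
E
```

```text
stem top (array([521.50821804,  75.87500884, 128.755852  ]), [np.float64(2.3781623163033214), np.float64(2.3781623163034658)]) [523.15775411  75.08752001 137.        ]
hub (array([ 506.33616813, -204.27889687,   52.03427151]), [np.float64(1.3967076075738327), np.float64(1.3967076075739357)]) handle (array([ 443.69021178, -238.08249493,   67.41440074]), [np.float64(2.205171039866716), np.float64(2.2051710398669173)])
tin [699.  77.  20.]
brush [374. -58.  20.]
mark [649.  -5.  20.]
wheel [ 504. -208.   20.]
strapend [590. 129.  20.]
smallv [ 457. -389.   20.]
0 [582. 113.   0.]
100 [606. 126. 100.]
200 [631. 139. 200.]
300 [655. 153. 300.]
400 [679. 166. 400.]
500 [704. 180. 500.]
```

View pics/crop1.png

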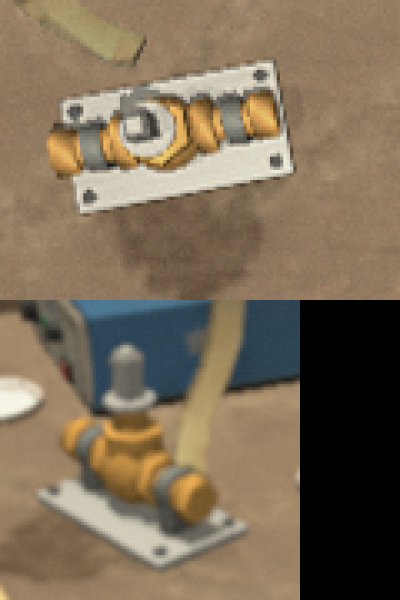

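Top crop: the square stem, standing on its collar, is at about (183,217) on the large valve, with the 160 mm plate visible. Scene crop: the strap touches the bench at (243,185) behind the valve and leans away from it. Next are wrist close-ups of the stem and the wheel.

```bash
cat >> h.py <<'E'
def ori(phi):
    c,s=np.cos(phi),np.sin(phi)
    return R.from_matrix(np.array([[0,-s,c],[0,c,s],[-1,0,0]])).as_rotvec()
def wray(u,v,o):
    i=robot.camera_info('wrist'); f=210/np.tan(np.radians(i['vertical_fov'])/2)
    T=np.eye(4);T[:3,:3]=R.from_rotvec(o['eef_rot']).as_matrix();T[:3,3]=o['ee_pos'];T=T@np.array(i['hand_eye'])
    x,y=u-i['cx'],v-i['cy'];r=np.hypot(x,y)+1e-9;t=r/f
    d=T[:3,:3]@np.array([np.sin(t)*x/r,np.sin(t)*y/r,np.cos(t)]);return T[:3,3],d
def watz(u,v,o,z):
    p,d=wray(u,v,o); return p+d*(z-p[2])/d[2]
def wproj(p,o):
    i=robot.camera_info('wrist'); f=210/np.tan(np.radians(i['vertical_fov'])/2)
    T=np.eye(4);T[:3,:3]=R.from_rotvec(o['eef_rot']).as_matrix();T[:3,3]=o['ee_pos'];T=T@np.array(i['hand_eye'])
    q=T[:3,:3].T@(np.asarray(p)-T[:3,3]);h=np.hypot(q[0],q[1])+1e-9;t=np.arctan2(h,q[2]);return np.array([i['cx']+f*t*q[0]/h,i['cy']+f*t*q[1]/h])
E
python3 - <<'E'
from h import *
o=robot.observe();M=R.from_rotvec(o['eef_rot']).as_matrix();print(M.round(2))
for ph in (90,117,140,60,0,-60):
  for p in ([522,76,230],[592,76,127],[452,76,127],[522,146,127],[522,6,127],[505,-205,150]):
    q=robot.ik(p,ori(np.radians(ph))); print(ph,p,None if q is None else np.round(q,2))
robot.reach([522,76,240],ori(np.radians(100)))
o=robot.observe(); snap('wrist','w1.png'); print(o['time'],o['ee_pos'], wproj([522,76,137],o))
np.save('o1.npy',[o['ee_pos'],o['eef_rot']])
robot.reach([515,-207,200],ori(np.radians(90)))
o=robot.observe(); snap('wrist','w2.png'); print(o['time'],o['ee_pos'], wproj([505,-207,54],o))
np.save('o2.npy',[o['ee_pos'],o['eef_rot']])
E
```

```text
[[ 0.   -0.92  0.4 ]
 [ 0.    0.4   0.92]
 [-1.   -0.    0.  ]]
90 [522, 76, 230] [ 0.06  0.27  1.66  0.    1.21 -1.51]
90 [592, 76, 127] [ 0.05  0.51  1.59  0.    1.05 -1.52]
90 [452, 76, 127] [ 0.06  0.27  1.95  0.    0.92 -1.51]
90 [522, 146, 127] [ 0.19  0.41  1.74  0.    0.99 -1.38]
90 [522, 6, 127] [-0.08  0.38  1.79  0.    0.97 -1.65]
90 [505, -205, 150] [-0.47  0.39  1.71  0.    1.04 -2.04]
117 [522, 76, 230] [ 0.06  0.27  1.66  0.    1.21 -1.99]
117 [592, 76, 127] [ 0.05  0.51  1.59  0.    1.05 -1.99]
117 [452, 76, 127] [ 0.06  0.27  1.95  0.    0.92 -1.98]
117 [522, 146, 127] [ 0.19  0.41  1.74  0.    0.99 -1.86]
117 [522, 6, 127] [-0.08  0.38  1.79  0.    0.97 -2.12]
117 [505, -205, 150] [-0.47  0.39  1.71  0.    1.04 -2.51]
140 [522, 76, 230] [ 0.06  0.27  1.66  0.    1.21 -2.39]
140 [592, 76, 127] [ 0.05  0.51  1.59  0.    1.05 -2.39]
140 [452, 76, 127] [ 0.06  0.27  1.95  0.    0.92 -2.38]
140 [522, 146, 127] [ 0.19  0.41  1.74  0.    0.99 -2.26]
140 [522, 6, 127] [-0.08  0.38  1.79  0.    0.97 -2.52]
140 [505, -205, 150] None
60 [522, 76, 230] [ 0.06  0.27  1.66 -0.   
[... 401 characters left out ...]
05]
0 [452, 76, 127] [ 0.06  0.27  1.95 -0.    0.92  0.06]
0 [522, 146, 127] [ 0.19  0.41  1.74 -0.    0.99  0.19]
0 [522, 6, 127] [-0.08  0.38  1.79 -0.    0.97 -0.08]
0 [505, -205, 150] [-0.47  0.39  1.71  0.    1.04 -0.47]
-60 [522, 76, 230] [0.06 0.27 1.66 0.   1.21 1.1 ]
-60 [592, 76, 127] [0.05 0.51 1.59 0.   1.05 1.1 ]
-60 [452, 76, 127] [0.06 0.27 1.95 0.   0.92 1.11]
-60 [522, 146, 127] [0.19 0.41 1.74 0.   0.99 1.23]
-60 [522, 6, 127] [-0.08  0.38  1.79  0.    0.97  0.97]
-60 [505, -205, 150] [-0.47  0.39  1.71  0.    1.04  0.58]
2.8583 [521.88039982  76.60271176 239.93185623] [278.10966086 206.50627346]
4.0083 [ 515.35166451 -206.02972916  200.19255139] [277.99323457 186.48773377]
```

View pics/w1.png

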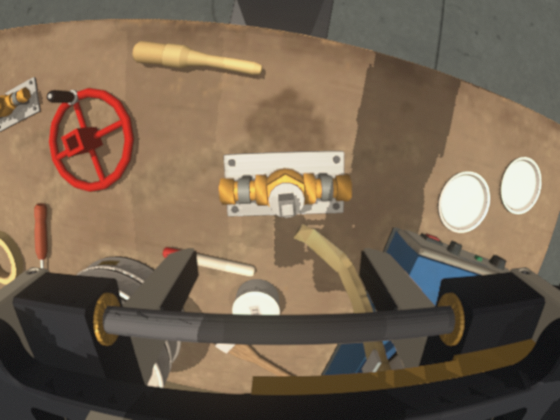

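View pics/w2.png

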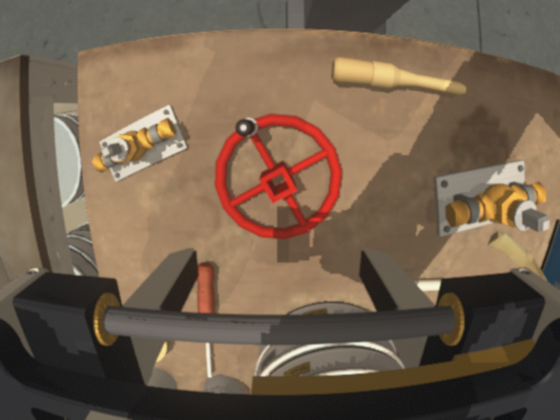

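Run:
```python
import cv2,numpy as np
a=cv2.imread('pics/w1.png')[170:240,250:330];b=cv2.imread('pics/w2.png')[110:245,205:350]
cv2.imwrite('pics/c1.png',cv2.resize(a,None,fx=8,fy=8,interpolation=cv2.INTER_CUBIC));cv2.imwrite('pics/c2.png',cv2.resize(b,None,fx=4,fy=4,interpolation=cv2.INTER_CUBIC))
```

```text
(no output)
```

View pics/c1.png

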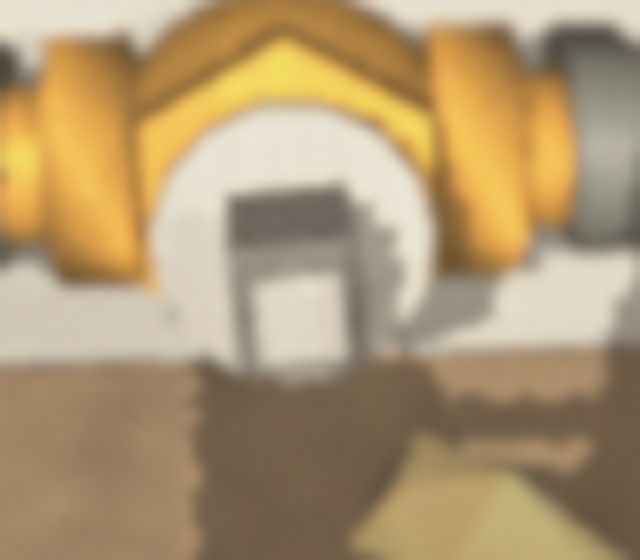

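View pics/c2.png

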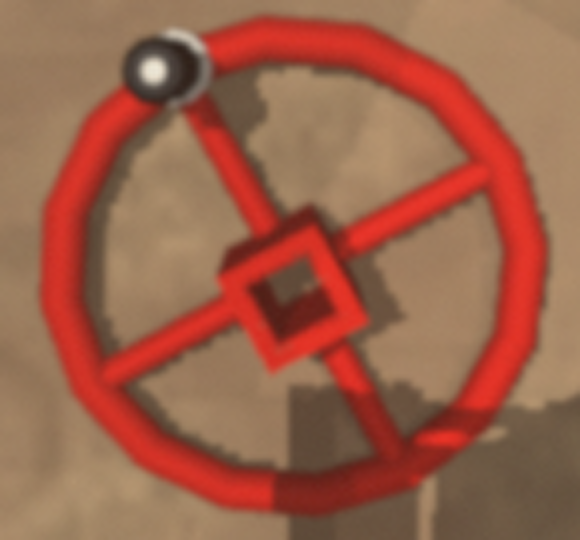

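```bash
cat > m.py <<'E'
from h import *
def L(n): a=np.load(n); return {'ee_pos':a[0],'eef_rot':a[1]}
o=L('o1.npy')
c=lambda p:(250+p[0]/8-.44,170+p[1]/8-.44)
w=lambda p,z:watz(*c(p),o,z)
print('stem top',w((302,320),137),'collar',w((296,240),100))
def ang(a,b,z):
    d=w(b,z)-w(a,z);return np.degrees(np.arctan2(d[1],d[0])),np.hypot(*d[:2])
print(ang((255,285),(342,272),137),ang((255,285),(262,366),137),ang((342,272),(352,360),137),ang((228,200),(346,186),101),ang((232,245),(350,233),131))
o=L('o2.npy')
c=lambda p:(205+p[0]/4-.4,110+p[1]/4-.4)
P=[w(p,54) for p in((222,283),(315,228),(368,322),(275,372))]
print('hub corners',np.round(P,1).tolist(),np.mean(P,0))
for i in range(4):
    d=P[(i+1)%4]-P[i];print(np.degrees(np.arctan2(d[1],d[0])),np.hypot(*d[:2]))
print('handle',w((153,70),71));
h=w((153,70),71)-np.mean(P,0);print(np.degrees(np.arctan2(h[1],h[0])),np.hypot(*h[:2]))
E
python3 m.py
```

```text
stem top [523.53184048  84.8728554  137.        ] collar [522.79566241  84.94901794 100.        ]
(np.float64(108.86057621336096), np.float64(10.32550055867733)) (np.float64(14.983818291016611), np.float64(9.950597904887726)) (np.float64(17.001877845606984), np.float64(10.835092612065283)) (np.float64(107.04249381843536), np.float64(15.514947516968899)) (np.float64(106.06870146202485), np.float64(14.14753878219633))
hub corners [[498.4, -225.9, 54.0], [483.7, -201.4, 54.0], [508.9, -187.2, 54.0], [522.7, -212.0, 54.0]] [ 503.38972452 -206.62382699   54.        ]
120.92740093009826 28.58959654767579
29.466986425496827 28.9443040403407
-60.91300019742271 28.368597003648468
-150.09894862200673 28.02832619376208
handle [ 441.68582167 -241.57249543   71.        ]
-150.4730810101004 70.91389887135226
```

Run:
```python
from h import *
robot.reach([523,85,240],ori(0))
o=robot.observe(); im=snap('wrist','w3.png'); print(o['time'],o['ee_pos'], wproj([523,85,137],o))
np.save('o3.npy',[o['ee_pos'],o['eef_rot']])
u,v=wproj([523,85,125],o).astype(int)
cv2.imwrite('pics/c3.png',cv2.resize(im[v-35:v+35,u-40:u+40,::-1],None,fx=8,fy=8,interpolation=cv2.INTER_CUBIC));print(u-40,v-35)
```

```text
5.8833 [522.9910079   84.88942145 239.95538978] [279.62479776 204.51540729]
239 166
```

View pics/c3.png

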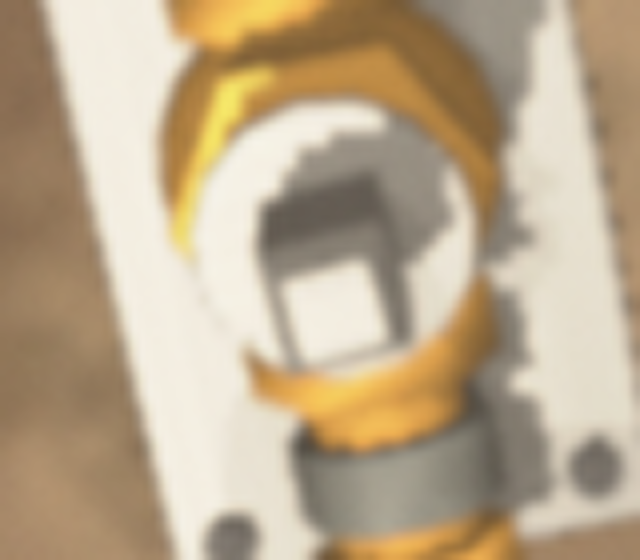

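Run:
```python
from h import *
a=np.load('o3.npy');o={'ee_pos':a[0],'eef_rot':a[1]}
w=lambda p,z:watz(239+p[0]/8-.44,166+p[1]/8-.44,o,z)
print(w((334.5,310.5),137),w((336,236),100))
def ang(a,b,z):
    d=w(b,z)-w(a,z);return np.degrees(np.arctan2(d[1],d[0]))
print(ang((280,285),(370,260),137),ang((280,285),(300,362),137),ang((370,260),(388,335),137),ang((300,362),(388,335),137),ang((262,208),(378,175),100))
```

```text
[523.70147338  85.13959419 137.        ] [524.09358493  85.65475771 100.        ]
16.041317956734026 -75.990095827426 -76.50739283427829 17.744144975488478 16.30132495929772
```

Two wrist views agree within about 1 mm: stem at (523.5, 85.1), yaw 16.5° mod 90. Wheel centre is at (503.4, −206.6) with its x axis at −150.5°. Next I grasp the hub.

Run:
```python
from h import *
ph=np.radians(119.5)
robot.reach([503.4,-206.6,110],ori(ph))
robot.move_gripper(60,30)
print(robot.movel([503.4,-206.6,23],feed=120,guard=15), robot.observe()['ee_pos'])
robot.move_gripper(0,35); print(robot.observe()['opening'],robot.observe()['ft_force'])
robot.movel([503.4,-206.6,190],feed=150)
o=robot.observe();print(o['time'],o['ee_pos'],o['opening'],o['ft_force']); snap('wrist','w4.png');snap('scene','s4.png')
```

```text
False [ 503.80182835 -206.78386082   23.58275792]
29.362928310067147 [ 0.07453305 -0.47090877  1.73573003]
11.6667 [ 502.92277718 -206.34544723  189.05863772] 28.815071630647477 [-0.09726796 -0.16637594 -4.91293082]
```

View pics/w4.png

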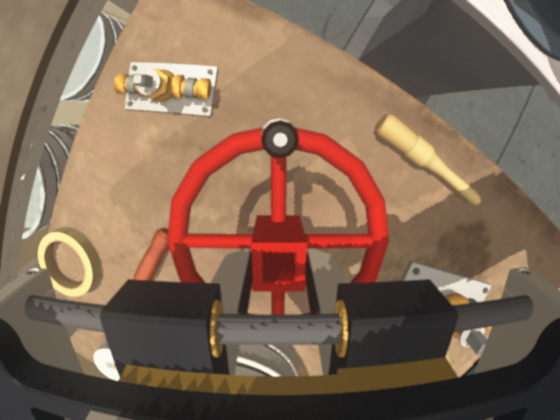

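View pics/s4.png

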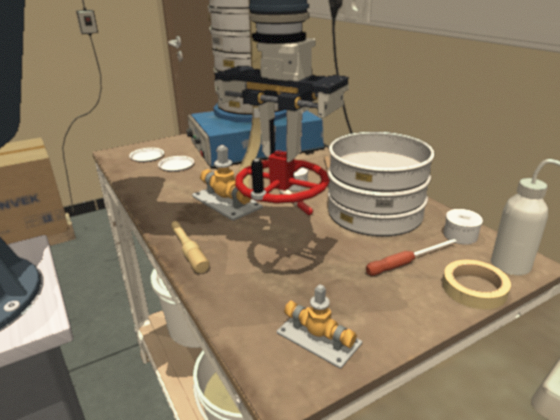

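The hub is held square: in the wrist view the handle is at (281,139), straight in the tool +y direction. I'll check that centring against projection, then carry it over the stem.

Run:
```python
from h import *
o=robot.observe();p=o['ee_pos'];a=np.radians(-150.5)
print(wproj(p+[70*np.cos(a),70*np.sin(a),48],o))
h=watz(281,138.5,o,p[2]+48)-p;print(h,np.hypot(*h[:2]),np.degrees(np.arctan2(h[1],h[0])))
ph=np.radians(106.5)
robot.reach([523.5,85.1,190],ori(ph))
o=robot.observe();print(o['time'],o['ee_pos'],o['ft_force'],robot.ik([523.5,85.1,123],ori(ph)))
print(robot.movel([523.5,85.1,162],feed=100,guard=15));snap('wrist','w5.png');snap('scene','s5.png')
o=robot.observe();print(o['time'],o['ee_pos'],o['ft_force'])
s=cv2.imread('pics/s5.png');cv2.imwrite('pics/s5c.png',cv2.resize(s[80:230,140:320],None,fx=3.5,fy=3.5,interpolation=3))
```

```text
[278.62033209 141.2948391 ]
[-62.5279077  -34.17059835  48.        ] 71.2556596577192 -151.34403284935357
12.8917 [523.66687232  84.31981012 189.93607157] [ 0.06119802 -0.54639009 -4.63434316] [ 7.33630074e-02  3.99376380e-01  1.76965574e+00 -4.44089210e-16
  9.72560537e-01 -1.78541265e+00]
False
13.425 [523.96727267  84.84267592 162.61814239] [-0.23164248  0.30644228 -3.83040547]
```

View pics/s5c.png

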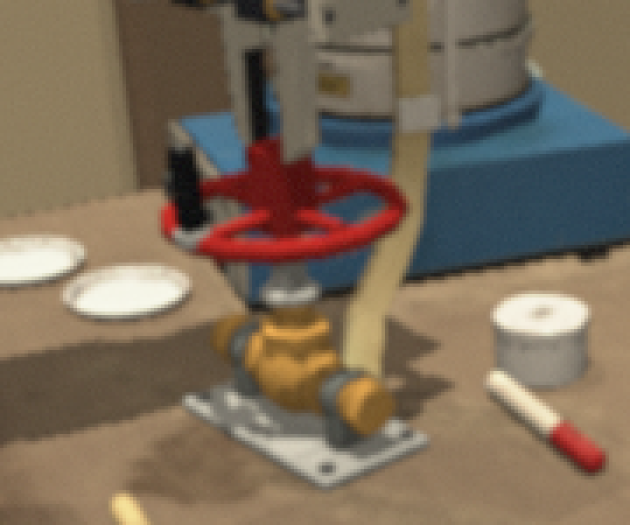

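View pics/w5.png

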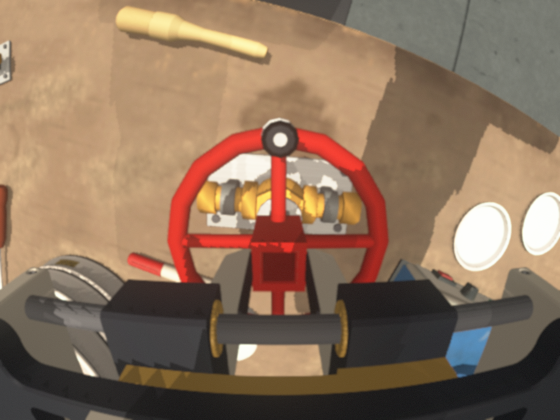

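The wheel is just above the stem and looks aligned in both views. I'll lower it with a guard.

Run:
```python
from h import *
print(robot.movel([523.5,85.1,122.5],feed=40,guard=12))
o=robot.observe();print(o['time'],o['ee_pos'],o['ft_force'],o['moment'],o['opening'])
snap('scene','s6.png')
s=cv2.imread('pics/s6.png');cv2.imwrite('pics/s6c.png',cv2.resize(s[80:230,140:320],None,fx=3.5,fy=3.5,interpolation=3))
```

```text
False
14.5583 [523.95065952  85.13714223 123.0649721 ] [-1.06300542 -0.47011743  3.16793873] [ 0.12428667  0.16421208 -0.00164268] 28.959894988059382
```

View pics/s6c.png

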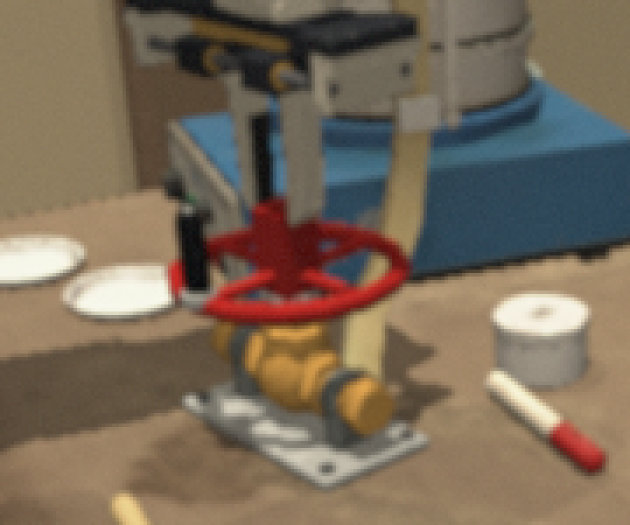

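It is on the stem at the expected height, with contact force on the collar. I'll release, rise and look.

Run:
```python
from h import *
robot.move_gripper(50,30)
print(robot.observe()['ft_force'])
robot.movel([523.5,85.1,260],feed=200)
o=robot.observe();im=snap('wrist','w7.png');print(o['time'],o['ee_pos'],o['ft_force'])
a=np.radians(-163.5)
for r,z in((0,154),(70,171)): print(wproj([523.5+r*np.cos(a),85.1+r*np.sin(a),z],o))
np.save('o7.npy',[o['ee_pos'],o['eef_rot']])
cv2.imwrite('pics/c7.png',cv2.resize(im[100:280,190:370,::-1],None,fx=3.3,fy=3.3,interpolation=3))
```

```text
[-0.18085915  0.34624776  0.12830975]
16.025 [522.98612828  85.05590202 258.89091967] [-0.09100562 -0.10211973 -0.21637934]
[278.48281924 206.66716477]
[278.55190929 132.68586317]
```

View pics/c7.png

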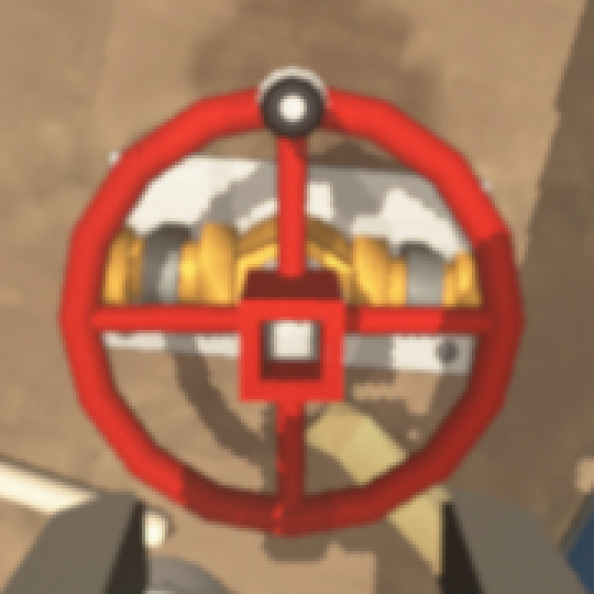

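The hub centre and handle are within 1 px of prediction for a fully home wheel, and the square stem shows inside the bore. Before cranking, a check on how close the strap comes.

Run:
```python
import cv2,numpy as np
a=cv2.imread('pics/top0.png')[80:210,70:200];b=cv2.imread('pics/scene0.png')[40:200,190:290]
o=np.zeros((560,800,3),np.uint8);o[:455,:455]=cv2.resize(a,(455,455),interpolation=3);o[:,460:800]=cv2.resize(b,(350,560),interpolation=3)[:,:340]
cv2.imwrite('pics/strap.png',o)
```

```text
(no output)
```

View pics/strap.png

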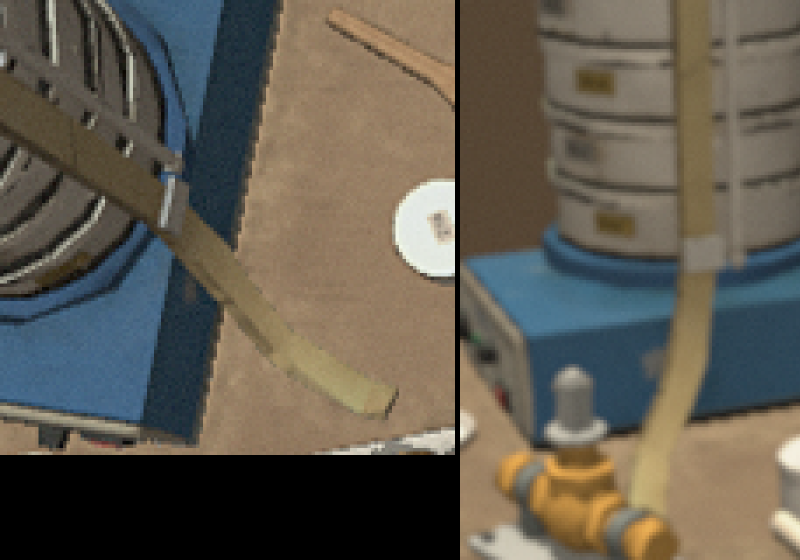

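Run:
```python
from h import *
print(tri(ray('top',119.4,138.6),ray('scene',260,112)))
for y in (130,140,146,152): print(y,tri(ray('top',151.4,178),ray('scene',257.5-max(0,y-140)*.25,y)))
print(tri(ray('top',137,160),ray('scene',259.5,128)))
```

```text
(array([691.15637379, 218.00827977, 151.14005544]), [np.float64(1.420962471508322), np.float64(1.4209624715083942)])
130 (array([623.98246346, 142.2206562 , 137.38219188]), [np.float64(18.025089987808723), np.float64(18.025089987808634)])
140 (array([627.98948743, 151.45635126, 108.89611981]), [np.float64(17.626303866452428), np.float64(17.62630386645258)])
146 (array([628.87867953, 158.08222332,  91.27120051]), [np.float64(15.548652688638391), np.float64(15.548652688638407)])
152 (array([629.77657758, 164.8511548 ,  73.21681313]), [np.float64(13.417630036780826), np.float64(13.417630036780915)])
(array([659.02994118, 183.26170352, 124.22047079]), [np.float64(10.854569831137713), np.float64(10.85456983113757)])
```

The strap is at about (690,218) by the height of the gripper body, so it is well clear of the crank circle. Now I grip the handle and close the valve.

```bash
cat >> h.py <<'E'
C=np.array([523.5,85.1]); PH=np.radians(117)
def hp(deg,z=127.5): a=np.radians(deg); return [C[0]+70*np.cos(a),C[1]+70*np.sin(a),z]
def wang():
    p=robot.observe()['ee_pos'][:2]-C; return np.degrees(np.arctan2(p[1],p[0])),np.hypot(*p)
def ft(deg):
    a=np.radians(deg);f=robot.observe()['ft_force'];return f[0]*-np.sin(a)+f[1]*np.cos(a), f[0]*np.cos(a)+f[1]*np.sin(a), f[2]
E
python3 - <<'E'
from h import *
robot.reach(hp(-163.5,200),ori(PH))
print(robot.movel(hp(-163.5),feed=120,guard=15))
robot.move_gripper(0,30)
o=robot.observe();print(o['time'],o['opening'],o['ft_force'],wang())
d=-163.5;n=0
while n<24:
    d-=10;n+=1
    g=robot.movel(hp(d),feed=90,guard=20)
    t=ft(d);print(round(d,1),g,np.round(t,1),np.round(wang(),1))
    if g or t[0]>12: break
print(robot.observe()['time'],robot.observe()['opening'])
snap('scene','s8.png');snap('wrist','w8.png')
E
```

```text
False
17.9333 17.30093611918335 [0.57715621 0.15775636 0.89029774] (np.float64(-163.48501110747696), np.float64(69.99706766056585))
-173.5 False [ 1.1 -2.4 -1.2] [-173.7   69.7]
-183.5 False [-0.1 -3.7 -0.7] [176.4  69.8]
-193.5 False [-0.4 -3.5 -2.7] [166.4  69.8]
-203.5 False [ 0.9 -4.9 -1.9] [156.6  69.9]
-213.5 False [-0.1 -4.8 -1.2] [146.7  70. ]
-223.5 False [-0.1 -4.1 -2.4] [136.8  70. ]
-233.5 False [ 0.  -3.9 -0.6] [126.8  70.1]
-243.5 False [ 0.4 -2.7 -0.9] [116.7  70.1]
-253.5 False [ 0.3 -1.9 -0.2] [106.6  70.1]
-263.5 False [ 0.4 -1.1  0.6] [96.5 70.1]
-273.5 True [12.7  1.9 11.3] [90.2 70.5]
20.9917 16.905966036786875
```

View pics/w8.png

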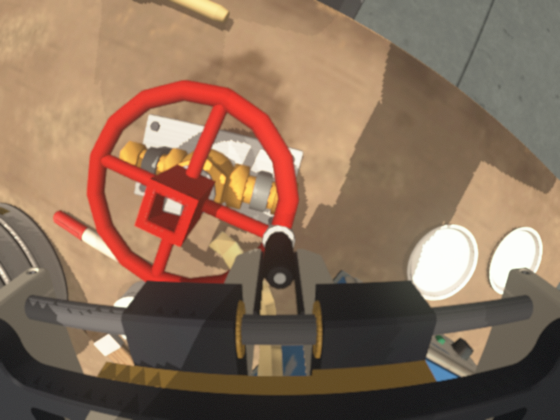

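View pics/s8.png

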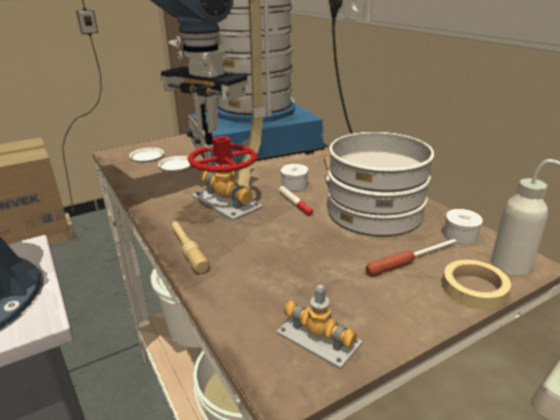

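It stopped at −270° after 106° of clockwise travel. Before trusting this as the stop, I'll check that the blue box isn't what blocked it.

Run:
```python
from h import *
print(tri(ray('top',111,196),ray('scene',209,137)), tri(ray('top',125.7,207),ray('scene',210.5,167)), tri(ray('top',70,193),ray('scene',190,113)))
o=robot.observe();print(o['time'],o['ft_force'],o['moment'],o['joint_torque'].round(1),o['ee_pos'])
print(wproj([*C,154],o), wproj([o['ee_pos'][0],o['ee_pos'][1],171],o))
# ease back 3 deg then forward slowly, compare
for d in (-266,-269,-271.5,-273):
    g=robot.movel(hp(d),feed=30,guard=20); print(d,g,np.round(ft(d),1),np.round(wang(),2),robot.observe()['moment'].round(2))
im=snap('top','t8.png');cv2.imwrite('pics/t8c.png',cv2.resize(im[100:280,90:270,::-1],None,fx=3,fy=3,interpolation=3))
```

```text
(array([567.81289469, 253.54848279,  98.39330227]), [np.float64(4.479660372603533), np.float64(4.479660372603381)]) (array([555.01555267, 245.9982058 ,  21.52792139]), [np.float64(1.0088522159944031), np.float64(1.0088522159942628)]) (array([559.600484  , 326.18181254, 143.75344037]), [np.float64(13.416277589698232), np.float64(13.416277589698055)])
21.0917 [-11.35385936   0.89030815   9.89948621] [ 0.27040456  2.0644629  -0.03587782] [ -2.8 -46.8 -28.4  -0.9  -2.8   0. ] [523.18959006 155.60111696 126.69328785]
[164.44571321 211.46300039] [279.03347069 279.74223517]
-266 False [ 2.  -0.9  3. ] [94.22 70.06] [-0.04  0.44 -0.02]
-269 False [8.7 1.1 5.4] [92.05 70.26] [0.18 1.63 0.05]
-271.5 False [15.6  1.4  8.4] [90.57 70.35] [0.45 2.75 0.  ]
-273 False [19.2  1.4 10.7] [89.82 70.41] [0.57 3.49 0.03]
```

View pics/t8c.png

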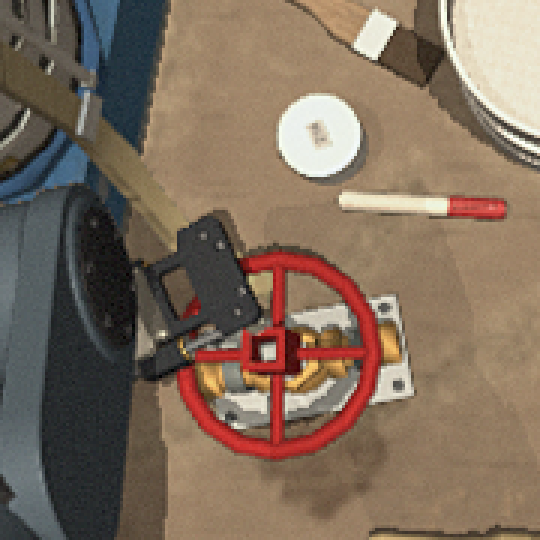

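The box lies at y > 245 and below z = 100, so it's clear of the gripper. The force rises linearly from about −265°, which is the hard stop; travel was 1.77 rad, within the expected range. Now I open by 720° plus about 11° of bore play.

Run:
```python
from h import *
d=-273.;end=-265.2+720+11.3+0.7;k=0
steps=np.linspace(-265.2,end,62)
mx=0
for d in steps:
    g=robot.movel(hp(d),feed=100,guard=20)
    t=ft(d);k+=1
    if k%6==0 or g: print(round(d,1),g,np.round(t,1),np.round(wang(),1))
    if g: break
o=robot.observe();print(o['time'],o['opening'],o['ee_pos'],o['ft_force'],end%360)
im=snap('wrist','w9.png');snap('top','t9.png');np.save('o9.npy',[o['ee_pos'],o['eef_rot']])
print(wproj([*C,154],o))
s=cv2.imread('pics/t9.png');cv2.imwrite('pics/t9c.png',cv2.resize(s[100:280,90:270],None,fx=3,fy=3,interpolation=3))
```

```text
-205.2 False [ 0.2 -3.5  0.2] [154.9  69.7]
-133.2 False [-0.2 -1.5  0.3] [-133.2   70.1]
-61.2 False [-0.1  5.   3.2] [-61.2  70.1]
10.8 False [0.4 4.9 2.1] [11.4 70.2]
82.8 False [1.7 4.2 5.1] [83.  69.8]
154.8 False [ 0.3 -2.  -1.1] [154.9  69.7]
226.8 False [-0.3 -1.8 -0.3] [-133.2   70.1]
298.8 False [-0.2  4.9  2.9] [-61.2  70.1]
370.8 False [-0.4  5.4  1.8] [11.4 70.2]
442.8 False [0.6 4.4 5.6] [83.  69.9]
40.8417 17.18045262874305 [502.90798292 151.75372613 127.39472784] [-1.04150497  3.2506896   4.09135799] 106.80000000000001
[158.98169537 244.51862737]
```

View pics/w9.png

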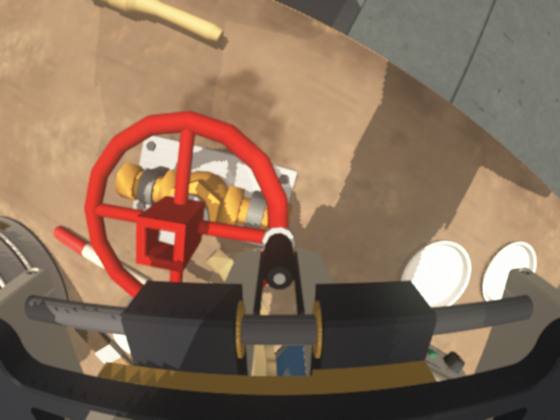

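View pics/t9c.png

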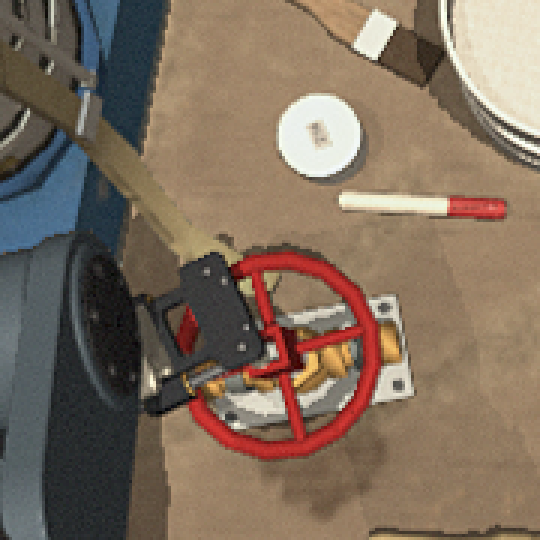

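Run:
```python
from h import *
a=np.load('o9.npy');o={'ee_pos':a[0],'eef_rot':a[1]}
im=cv2.imread('pics/w9.png')[190:280,125:225];f=6
b=cv2.resize(im,None,fx=f,fy=f,interpolation=3)
# overlay predicted hub top corners for home wheel at yaw 106.8 & 101
yaw=np.radians(106.8)
for z,col in((154,(0,255,0)),(162,(255,0,0))):
    P=[]
    for sx,sy in((1,1),(-1,1),(-1,-1),(1,-1)):
        x,y=15*sx,15*sy
        p=wproj([C[0]+x*np.cos(yaw)-y*np.sin(yaw),C[1]+x*np.sin(yaw)+y*np.cos(yaw),z],o);P.append(((p-[125,190]+.5)*f))
    cv2.polylines(b,[np.int32(P)],True,col,1)
cv2.imwrite('pics/c9.png',b)
```

```text
(no output)
```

View pics/c9.png

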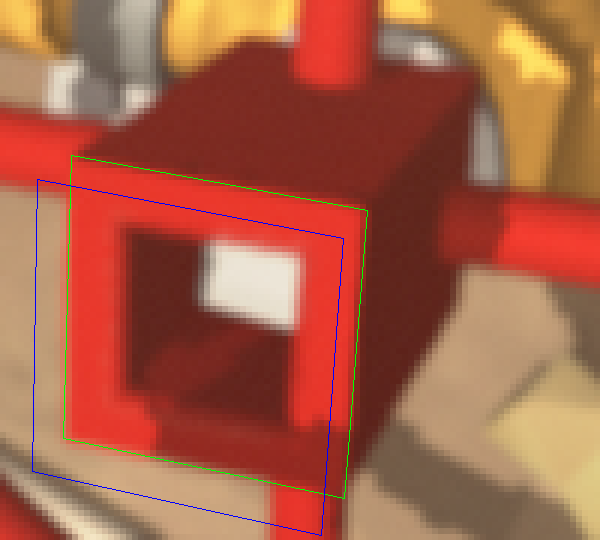

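The predicted outline of a home wheel (green) fits the hub exactly, so it is seated and level, with the yaw as commanded. Depending on the actual play, the stem is 0 to 12° past two turns. Backing off 4° can only tighten that: either the play takes it up, or the excess drops.

Run:
```python
from h import *
print(robot.movel(hp(102.8),feed=30,guard=20)); robot.dwell(0.5)
o=robot.observe();print(o['time'],o['opening'],o['ee_pos'],o['ft_force'],o['dq'].round(3),wang())
for q in ['tin','brush','red_marker']: pass
a=cv2.imread('pics/top0.png');b=snap('top','t10.png')
for q in ['tin','brush','red_marker']:
    d=robot.masks_of('top',q); print(q,[np.round(x['extent'],1).tolist() for x in d[:1]])
robot.sign_off()
```

```text
False
41.7583 17.02548538633279 [507.94326515 153.19616499 127.41130361] [ 0.32495853 -0.50215313  1.53733647] [-0.    -0.    -0.001  0.    -0.002  0.001] (np.float64(102.86852219165569), np.float64(69.85055250760041))
tin [[197.8, 147.2, 30.8, 30.4]]
brush [[250.1, 285.8, 75.1, 13.5]]
red_marker [[231.3, 170.9, 58.3, 8.8]]
the job is handed in; nothing more can be done
```

I fitted the red handwheel onto the large valve's stem, shut the valve, opened it two turns, and handed the job in at about 42 s with the black handle still gripped. I got no verdict back, and I can't read the stem angle directly.

- **Seating:** in the last wrist close-up, taken before a final small back-off, the hub matched the predicted outline of a fully home, level wheel.
- **Shutting:** the wheel turned clockwise about 102° (1.8 rad) before the force rose steadily. The blue box was clear of the gripper at that point, so I took this as the hard stop.
- **Opening:** I turned the wheel 732° back from the stop (two turns plus about 12° for bore play and flex), then eased back 4°. Depending on how much play was really there, the stem should be between about −1° and +8° of two turns, with a few degrees of doubt about the stop itself. The limit is 20°.
- **Handle grip:** the fingers read 17.0 mm open on the 18 mm handle with the force set to 30 N. The arm was still, with under 2 N at the wrist.
- **Tin, brush and marker:** all were within about 2 pixels (roughly 5 mm) of where they started in the top view.
- **Disagreements:** my first rough stem position from the fixed cameras was about 9 mm off in y, so I used the two wrist views, which agreed to 1 mm. The stem in the last close-up showed less lag behind the hub than the bore play predicts, which is why I eased back.

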